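# Uncap the line laser and hold its mast up at the second stop

### The arm

A 7-joint arm with a two-finger parallel gripper is mounted at the origin on a cart in front of the work surface, level with it; the furniture and walls round the work are solid. World frame = base frame: x ahead of the robot, y to its left, z up, the work surface at z = 0. Lengths are in m, angles in rad, forces in N, time in s.
With the tool pointing down it reaches from about 0.4 to 0.9 m from the base axis. Payload 5.6 kg.
Tool frame: the origin (TCP) lies between the finger pads; the fingertips stand 17 mm ahead of it and the grasp point (between the pads) lies 2 mm behind it; z points along the fingers, y is the line along which they close (so a half turn about z gives the same grasp; the last joint's range is limited). The gripper opens to 92 mm and grips with 3 to 60 N. Pads are 20 mm wide; open, the fingers measure 128 mm over their backs; the gripper's body (75 mm by 189 mm) begins 69 mm behind the grasp point.
Start: joints at [-1.326, 0.468, -0.012, 1.603, 0.006, 1.071, -0.056], TCP at [0.185, 0.623, 0.232] pointing down, gripper open.
Joint ranges: [-2.53, 2.53], [-0.31, 2.02], [-1.57, 1.55], [0.28, 2.44], [-1.29, 4.43], [0.15, 1.84], [-2.92, 2.92]. Speed limits (rad/s): [2.57, 2.57, 3.14, 3.14, 3.14, 3.14, 3.14].

### API

Orientations are given as a unit quaternion [w, x, y, z].
In Python, from bench import bot gives the robot as it stands.
- The arm moves only by the shell command python3 -m crank 'ROWS' [FORCE]. ROWS is JSON, one flat list of numbers, 5 for each row, row after row: the closure, from 0 (fully open) to 1 (shut), then the shift along the world's x, y, z in mm, then the turn about the world's z in rad. In form: [jaw, dx, dy, dz, spin, jaw, dx, dy, dz, spin, ...]. A call has 1 to 12 rows; each row shifts and turns the commanded pose from where the row before left it; what a row does not reach is not made up. A row lasts 1/8 s, in which the tool goes at most 62.5 mm and 10.7 degrees, less where a joint would pass 70% of its speed; a pose out of reach is approached as far as the arm can. A call is refused whole if a number of a shift passes 62.5 or a number of a turn 0.188, either way. A call with a gripper value outside its range is refused whole. The fingers move at their own pace and stop on an object; FORCE is the grip in N (left out, the last holds). Time passes only in rows, so rows that do not move let the fingers close. It gives the time, the measured TCP pose, the force, the opening and the grip force at its end, in the units of the state.
- bot.state(): the state, without advancing time (a new reading comes with each control period).
- bot.snapshot(name): name is "side" or "top" or "wrist"; returns the picture (480x640x3 uint8, red, green, blue); there is no depth.
- bot.camera_params(name): a dict with "fx", "fy", "cx", "cy" (pixels), "camera_from_world" (4x4, takes a point from world to camera coordinates); the wrist camera has in their place "tool_from_camera" (4x4, takes a point from camera to tool coordinates, whose origin is the TCP and whose axes are the flange's). Camera axes: x right, y up, looking along -z (the intrinsics and any distortion apply to the point x, -y, -z); pixel columns grow to the right and rows downward; lengths in m; the calibration is good to about 2 mm. A picture is of the moment at which its call begins: read the wrist's pose just before it. camera_params takes no time and is no camera call.
- bot.finish_job(): hands the job in; it is judged then, once.
Trained networks look in the newest picture that a camera, given by its name, has taken for a name from the list of things; names that differ only in an ending like _2 or _b are one class to them, and where a whole thing is asked for, a point or a joint stands for the part that bears it (a point fixed in the world has none). Each returns a list of dicts, best first, with "confidence" (0 to 1); they miss things now and then, are a little off and sometimes report something else, mostly with a low value. They report only what shows in the picture. A call takes as long as a camera call. They do not tell look-alikes from the thing itself.
- bot.search_frame(camera, label): "location" ([x, y, z] in m, in the coordinates of the camera as it stood for that picture, good to about 4 mm: the middle of the surface that is visible of it).
The state is a dict: "time_s": time; "joint_pos": joint angles; "qd": joint speeds; "joint_efforts": joint torques, N m; "ee_pos": TCP position; "orientation": TCP orientation; "contact_force": force on the tool from outside, world axes, zero at the start; "ft_torque": the same for the moment, N m; "grip_width": opening from 0.0 (shut) to 1.0 (fully open); "grasp_force": force on a finger pad.
Only numpy, scipy, OpenCV 4.12 (cv2) and the standard library are available. Lean on these libraries where they do the work, as an engineer would, in place of code of your own. Each camera call takes 0.05 s, during which the arm holds its last target. There are 200 camera calls.

### The job

Get the line laser on its telescoping bench mast ready for me to mark the wall: lift the loose protective cap off the top of the laser and set it, open side down, into the round recess of the accessory tray, without dropping it. Then take the laser's head front and back so that the release button on its front is squeezed in, pull the mast up past its first stop to the second, topmost stop, and keep holding it there, for it has no catch at that height and would sink back: the job finishes while you are still holding it up, so do not let go. Leave the tape measure, the screwdriver and the pliers lying where they are.

Things in the scene. Friction and masses are not known exactly. Their poses are not given: they have to be found in the camera images.
- laser_mast: Line laser on a telescoping bench mast, 204 mm tall when closed, 218 mm with its cap. Origin: under the centre of its round dark foot (110 mm wide, 12 mm thick, fixed to the bench), on the upright mast axis; z up. Its -x side is the front, with the release button, turned toward the robot within 40 degrees. A 27 mm aluminium sleeve (38 mm at its lower end) slides up a fixed grooved rod.
- head_top (a point): Centre of the flat top of the head, on the mast axis, 180 mm above the bench when closed; moves up with the mast. The head is a black block 40 mm deep (x), 46 mm wide (y), 44 mm tall on the sleeve; its front is 20 mm before the axis, its ribbed back 20 mm behind it. The glass emitter, 33 mm wide, 24 mm tall, stands on it, under the cap. Grip the head from above, closing along the mast's x.
- mast_slide (a joint): Extension of the mast (m): 0 closed, 0.045 first stop, 0.090 second stop, the topmost, a hard end. Closed and at the first stop a spring pin locks it while the button is out; with the button in, it slides freely past the first stop. The second stop has no catch: the sliding part weighs 0.33 kg with 1 N of friction and sinks back to the first stop if let go. 5 to 10 N lifts it.
- release_button (a joint): Travel of the release button (m): 0 out, 0.009 fully in, moving along the mast's +x, into the head. Sprung: 1.5 N to start, 4.5 N fully in; the lock is free from about 0.003 on. Gripping the head front and back with 15 to 25 N presses it in; the back of the head does not yield, so a grip set too far toward the front presses it in less.
- button_face (a point): Centre of the outer face of the release button, a grey ribbed pad 18 mm wide, 22 mm tall on the head's front, 10 mm proud of the head when out, 1 mm when in. Its centre is 162 mm above the bench when the mast is closed, 18 mm below the head's top; it moves up with the head. From it to the head's back it is 50 mm, 41 mm with the button in.
- laser_cap: Loose protective cap, a round ribbed grey plastic cup upside down over the emitter: 44 mm outside diameter, 38 mm tall, 39 mm inside, 0.03 kg. Origin: centre of its open rim at the bottom; z up to its closed top. Its rim rests on the head's top, 3 mm loose round the emitter; it lifts straight off (raise it 30 mm to clear the emitter). For the recess grip only its upper 22 mm.
- cap_tray: Grey accessory tray on a black base, 94 x 140 mm (x, y), 24 mm tall, fixed to the bench. Origin: centre of its underside; its -y half has the round recess for the cap, its +y half a square recess with a steel wall bracket that stays there (30 mm tall).
- cap_recess (a point): Centre of the floor of the round recess, 14 mm above the bench. The recess is 49 mm in diameter and 10 mm deep, its rim level with the tray's top 24 mm above the bench.
- tape_measure: Tape measure standing on its edge, 39 x 91 x 66 mm, a bystander; origin under its centre.
- screwdriver_green: Screwdriver lying flat, 26 x 169 x 25 mm, a bystander; origin under its centre, y along it.
- pliers_blue: Pliers lying flat, 57 x 188 x 13 mm, a bystander; origin under their centre, y along them.
Mind the look-alikes: they are no part of the job. Of the things that look like the laser_cap, the smaller one is meant.

How it is judged:
On the way, in this order (a step that is already met when the one before it is completed fails the run):
1. the cap sits in the tray's round recess, open side down, released, the mast still closed (z of laser_cap in the frame of cap_recess between -0.003 and 0.003 m and horizontal distance between laser_cap and cap_recess below 0.006 m and angle between laser_cap's own z axis and vertical below 0.1 rad and linear speed of laser_cap below 0.02 m/s and contact force between the fingers and laser_cap below 0.1 N and value of joint mast_slide below 0.005 m), for 0.2 s.
2. the head is gripped, its lock released, and the mast has been pulled past its first stop (value of joint mast_slide above 0.055 m and contact force between the fingers and laser_mast above 2 N), for 0.1 s.
At the end, for the whole second after the job is handed in: The gripper still holds the head (over 2 N) (nothing else carries it up there), the mast is within 5 mm of its second stop, and the cap rests released in the round recess, open side down, within 3 mm of its floor, 6 mm of its centre and 0.1 rad of upright (z of laser_cap in the frame of cap_recess between -0.003 and 0.003 m and horizontal distance between laser_cap and cap_recess below 0.006 m and angle between laser_cap's own z axis and vertical below 0.1 rad and linear speed of laser_cap below 0.02 m/s and contact force between the fingers and laser_cap below 0.1 N and value of joint mast_slide above 0.085 m and contact force between the fingers and laser_mast above 2 N); the arm keeps its last pose, push and grip.
It fails at once if the cap is dropped (falls free by more than about 15 mm) (linear speed of laser_cap above 0.55 m/s and contact force between the fingers and laser_cap below 0.05 N).
It fails at once if the tape measure is pushed away (more than 30 mm) (distance of tape_measure from where it was at the start of the episode above 0.03 m).
It fails at once if the screwdriver is pushed away (more than 30 mm) (distance of screwdriver_green from where it was at the start of the episode above 0.03 m).
It fails at once if the pair of pliers is pushed away (more than 30 mm) (distance of pliers_blue from where it was at the start of the episode above 0.03 m).
It also fails if it takes over 48 s, if anything falls off the work surface, if the arm or the gripper's body presses on something with over 40 N, if the wrist force passes 120 N, or if a joint passes its speed limit or range.

## Working session

There is one attempt and no reset: what is moved stays moved. The work goes in short steps, Python scripts to look and compute and a shell command to move; the robot and the scene stay as the last step left them, time stands still between calls to the robot, and variables do not carry over. Pictures are saved under pics/ and viewed, at most 10 in all, crops included, and the job is handed in when it is done.

```bash
mkdir -p pics; cat > h.py <<'E'
from bench import bot
import numpy as np, cv2
from scipy.spatial.transform import Rotation as R
def world(cam,p,s=None):
    c=bot.camera_params(cam)
    if cam=='wrist':
        s=s or bot.state(); q=s['orientation']
        p=np.array(c['tool_from_camera'])@np.r_[p,1]
        return R.from_quat([q[1],q[2],q[3],q[0]]).apply(p[:3])+s['ee_pos']
    return (np.linalg.inv(c['camera_from_world'])@np.r_[p,1])[:3]
def pix(cam,p):
    c=bot.camera_params(cam); return round(c['cx']+c['fx']*p[0]/-p[2]),round(c['cy']-c['fy']*p[1]/-p[2])
def find(cam,l,s=None):
    for d in bot.search_frame(cam,l)[:4]:
        print(cam,l,round(d['confidence'],2),world(cam,d['location'],s).round(3),pix(cam,d['location']))
def snap(cam,name):
    im=bot.snapshot(cam); cv2.imwrite(f'pics/{name}.png',cv2.cvtColor(im,cv2.COLOR_RGB2BGR)); return im
E
python3 - <<'E'
from h import *
s=bot.state(); print(s['time_s'],s['ee_pos'],s['orientation'],s['grip_width'])
a=snap('top','top0')
for l in ['laser_cap','cap_tray','laser_mast','head_top','button_face','cap_recess','tape_measure','screwdriver_green','pliers_blue']: find('top',l)
b=snap('side','side0')
for l in ['laser_cap','cap_tray','laser_mast','button_face']: find('side',l)
for c in('top','side'):
    p=bot.camera_params(c); print({k:v for k,v in p.items() if k!='camera_from_world'}, np.linalg.inv(p['camera_from_world'])[:3].round(3).tolist())
E
```

```text
0.0 [0.18442874 0.62270453 0.2306419 ] [-4.33866641e-05  1.43411369e-01  9.89662777e-01 -8.74646121e-04] 1.0037519743937218
top laser_cap 0.87 [0.607 0.045 0.045] (259, 226)
top laser_cap 0.84 [0.465 0.088 0.218] (228, 293)
top cap_tray 0.64 [ 0.517 -0.278  0.031] (415, 266)
top laser_mast 0.76 [0.46  0.078 0.011] (246, 298)
top laser_mast 0.39 [ 0.515 -0.278  0.029] (414, 266)
top head_top 0.7 [0.453 0.079 0.166] (237, 300)
top button_face 0.52 [ 0.516 -0.272  0.021] (411, 266)
top button_face 0.5 [0.449 0.078 0.17 ] (236, 302)
top button_face 0.5 [ 0.638 -0.07   0.06 ] (314, 209)
top cap_recess 0.73 [ 0.516 -0.273  0.023] (411, 266)
top tape_measure 0.95 [ 0.638 -0.067  0.062] (312, 208)
top screwdriver_green 0.71 [0.668 0.188 0.018] (192, 201)
top pliers_blue 0.92 [ 0.696 -0.268  0.011] (404, 184)
side laser_cap 0.65 [0.468 0.104 0.215] (347, 283)
side laser_cap 0.56 [0.605 0.064 0.053] (269, 318)
side cap_tray 0.61 [ 0.517 -0.267  0.024] (361, 225)
side laser_mast 0.96 [0.467 0.11  0.016] (340, 373)
side button_face 0.53 [0.442 0.086 0.175] (365, 298)
{'fx': 625.0524253948435, 'fy': 625.0524253948435, 'cx': 318.8869983489225, 'cy': 238.83966793787928} [[-0.028, 0.993, -0.117, 0.426], [-1.0, -0.026, 0.017, -0.058], [0.014, 0.117, 0.993, 1.335]]
{'fx': 582.2359341281574, 'fy': 582.2359341281574, 'cx': 313.8296952615598, 'cy': 236.43280458113418} [[-0.96, 0.196, -0.203, 0.358], [-0.281, -0.612, 0.74, 0.688], [0.021, 0.767, 0.642, 0.795]]
```

View pics/top0.png

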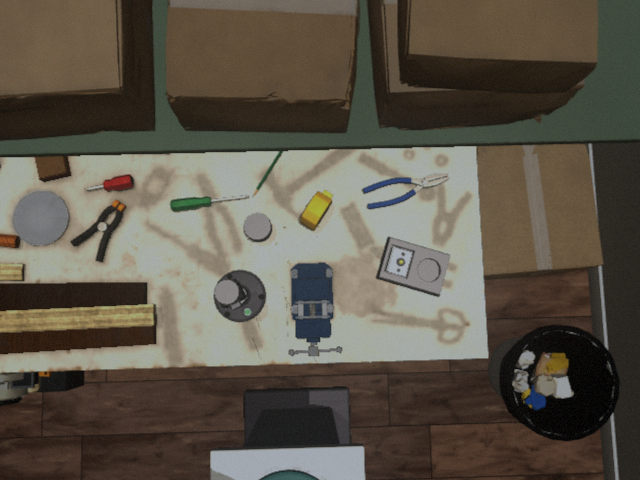

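View pics/side0.png

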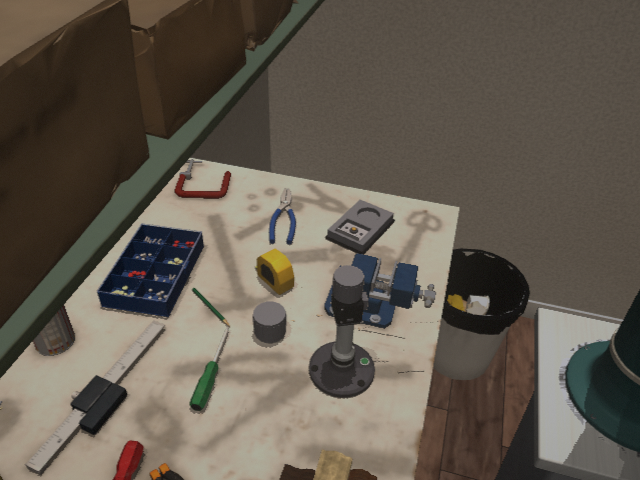

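The tray is at about (415,266), with its round recess at (430,271). There are two cap look-alikes in the top view:
- **(228,293):** on the mast, with its top at z = 0.218. This is the smaller one and sits on the laser, so I choose it.
- **(258,226):** a wider cup standing on the bench, about 45 mm tall. This is the decoy.

The blue vise at (313,300) lies between the mast and the tray. I'll move in for a closer look.

```bash
python3 -m crank '[0,0,0,60,0, 0,10,-25,55,-0.1, 0,24,-55,55,-0.1, 0,24,-55,0,-0.1, 0,24,-55,0,-0.1, 0,24,-55,0,-0.1, 0,24,-55,0,-0.1, 0,24,-55,0,-0.1, 0,24,-55,0,-0.1, 0,24,-55,0,-0.1, 0,24,-55,0,-0.1, 0,0,0,0,0]'
python3 - <<'E'
from h import *
s=bot.state(); print(s['time_s'],s['ee_pos'],s['orientation'],s['joint_pos'])
print(np.array(bot.camera_params('wrist')['tool_from_camera']).round(3))
snap('wrist','w1')
for l in ['laser_cap','head_top','button_face','laser_mast']: find('wrist',l,s)
c=cv2.imread('pics/side0.png')[250:400,230:430]; cv2.imwrite('pics/c1.png',cv2.resize(c,None,fx=3,fy=3,interpolation=2))
E
```

```text
time_s: 2.25
ee_pos: [0.4063, 0.112, 0.3894]
orientation: [0.0, 0.604, 0.797, 0.001]
contact_force: [0.1, -0.1, -0.4]
grip_width: 0.998
grasp_force: 0.0
2.25 [0.40625123 0.11198222 0.38944687] [2.16020461e-04 6.03933421e-01 7.97034361e-01 7.77321077e-04] [-0.84903462 -0.11095311  0.4637034   1.92914535  0.05083699  1.3105273
 -0.12686825]
[[-0.     0.968  0.25   0.071]
 [ 1.     0.     0.001  0.   ]
 [ 0.001  0.25  -0.968 -0.153]
 [ 0.     0.     0.     1.   ]]
wrist laser_cap 0.84 [0.596 0.066 0.05 ] (429, 262)
wrist laser_cap 0.74 [0.463 0.1   0.22 ] (369, 251)
wrist head_top 0.95 [0.448 0.105 0.162] (350, 229)
wrist button_face 0.69 [0.442 0.087 0.172] (341, 244)
wrist laser_mast 0.73 [0.45  0.109 0.014] (343, 205)
```

View pics/w1.png

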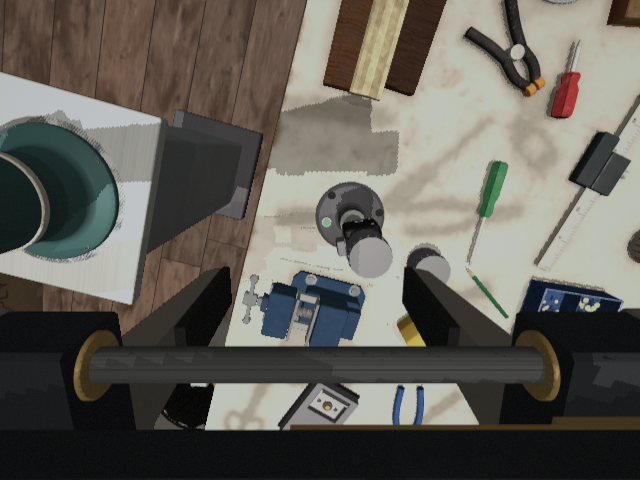

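View pics/c1.png

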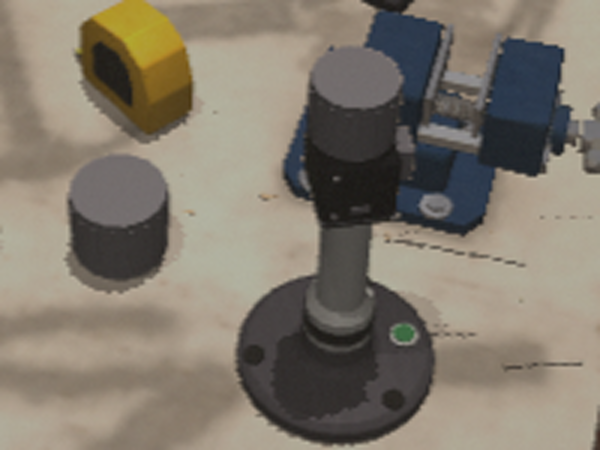

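The close crop confirms it. The chosen cap sits on the head, with the grey button at crop (403,150). The decoy at crop (118,220) stands on the bench and is wider. Next I'll measure the cap disc and the button bearing.

```bash
cat >> h.py <<'E'
def ray(cam,u,v,z,s=None):
    c=bot.camera_params(cam)
    o=world(cam,np.zeros(3),s); d=world(cam,np.array([(u-c['cx'])/c['fx'],-(v-c['cy'])/c['fy'],-1.]),s)-o
    return o+d*(z-o[2])/d[2]
def disc(cam,img,seed,z,tol=6,s=None):
    g=cv2.cvtColor(cv2.medianBlur(img,5),cv2.COLOR_BGR2GRAY); m=np.zeros((482,642),np.uint8)
    cv2.floodFill(g,m,seed,0,tol,tol,4|cv2.FLOODFILL_MASK_ONLY|cv2.FLOODFILL_FIXED_RANGE|(255<<8)); m=m[1:-1,1:-1]
    cs,_=cv2.findContours(m,0,1); k=cv2.convexHull(max(cs,key=cv2.contourArea))
    P=np.array([ray(cam,p[0][0],p[0][1],z,s)[:2] for p in k],np.float32)*1000
    c,ax,_=cv2.fitEllipse(P); print(cam,seed,'centre mm',np.round(c,1),'axes',np.round(ax,1))
E
python3 - <<'E'
from h import *
w=cv2.imread('pics/w1.png'); t=cv2.imread('pics/top0.png'); sd=cv2.imread('pics/side0.png')
for tol in(5,9):
    disc('wrist',w,(370,257),.218,tol); disc('top',t,(226,290),.218,tol); disc('side',sd,(348,276),.218,tol); disc('wrist',w,(429,258),.05,tol); disc('top',t,(430,271),.014,tol);disc('top',t,(262,300),.012,tol)
a=cv2.resize(w[180:300,290:450],None,fx=5,fy=5,interpolation=2)[:, :800]
b=cv2.resize(t[220:310,360:460],None,fx=4,fy=4,interpolation=2); cv2.imwrite('pics/c2.png',np.vstack([cv2.resize(a,(480,360)),np.hstack([cv2.resize(b,(266,240)),cv2.resize(t[265:325,205:275],(214,240),interpolation=2)])]))
E
```

```text
wrist (370, 257) centre mm [466.8  99.3] axes [39.1 43.6]
top (226, 290) centre mm [467.   93.1] axes [41.4 44.6]
side (348, 276) centre mm [469.8  89.8] axes [42.4 43.2]
wrist (429, 258) centre mm [606.1  57.3] axes [52.8 58.5]
top (430, 271) centre mm [ 518.8 -280.8] axes [109.4 183.1]
top (262, 300) centre mm [457.8  43.7] axes [12.2 23.7]
wrist (370, 257) centre mm [466.3  99.4] axes [40.5 43.7]
top (226, 290) centre mm [467.5  93.4] axes [41.8 45.3]
side (348, 276) centre mm [469.8  90.1] axes [42.3 43.8]
wrist (429, 258) centre mm [606.3  54.7] axes [53.3 65.6]
top (430, 271) centre mm [ 519.4 -279.9] axes [107.6 188.5]
top (262, 300) centre mm [442.7  56.6] axes [23.3 66.3]
```

View pics/c2.png

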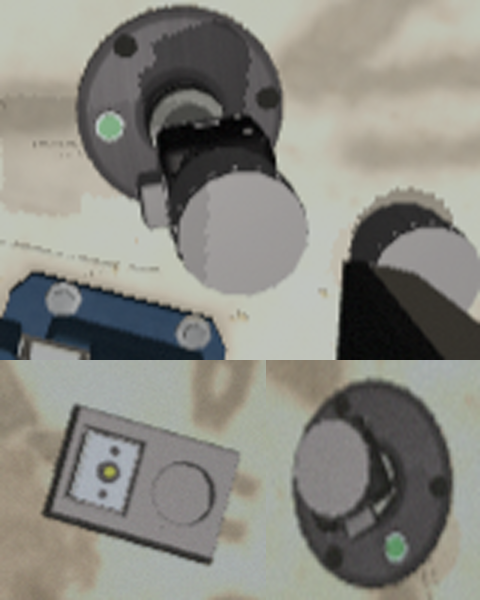

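The disc measures about 44 mm, so it is the right cap. In the top picture the recess rim is at about (429,269.5) and the button's top at about (235.7,305.5). In the wrist picture the button's top is at about (340,243).

```bash
python3 - <<'E'
from h import *
ax=np.array([.4675,.094])
for c,u,v in(('top',235.7,305.5),('wrist',340,243.3)):
    p=ray(c,u,v,.173)[:2]; d=ax-p; print(c,p.round(4),np.hypot(*d).round(4),np.degrees(np.arctan2(d[1],d[0])).round(1))
print('recess',ray('top',428.8,269.5,.024).round(4))
# tray corners (top face) -> yaw & recess check
cs=[(360+(x)/2.66,220+(y-360)/2.667) for x,y in((80,405),(240,452),(212,563),(48,515))]
P=np.array([ray('top',u,v,.024)[:2] for u,v in cs]); print(P.round(4),P.mean(0).round(4),np.linalg.norm(P-np.roll(P,1,0),axis=1).round(3))
E
```

```text
top [0.4422 0.0796] 0.0291 29.7
wrist [0.4385 0.0937] 0.029 0.5
recess [ 0.5084 -0.3094  0.024 ]
[[ 0.5797 -0.2306]
 [ 0.5388 -0.3563]
 [ 0.452  -0.3295]
 [ 0.4932 -0.2017]] [ 0.5159 -0.2795] [0.091 0.132 0.091 0.134]
```

```bash
python3 -m crank '[0,30,-8,-30,0.04, 0,31,-9,-40,0.04, 0,0,0,-29,0, 0,0,0,0,0]'
python3 - <<'E'
from h import *
s=bot.state(); print(s['ee_pos'],s['orientation'])
snap('wrist','w2')
for l in ['laser_cap','head_top','button_face']: find('wrist',l,s)
w=cv2.imread('pics/w2.png')
for tol in (6,14): disc('wrist',w,[pix('wrist',d['location']) for d in bot.search_frame('wrist','laser_cap') if world('wrist',d['location'],s)[2]>.15][0],.218,tol,s)
E
```

```text
time_s: 3.0
ee_pos: [0.4645, 0.0998, 0.2878]
orientation: [-0.001, 0.567, 0.824, -0.002]
contact_force: [0.2, 0.1, -0.4]
grip_width: 1.0
grasp_force: 0.0
[0.4644679  0.09980253 0.28784407] [-0.00116478  0.56702292  0.8236977  -0.00239794]
wrist laser_cap 0.86 [0.467 0.1   0.219] (321, 256)
wrist laser_cap 0.8 [0.584 0.055 0.037] (394, 276)
wrist laser_cap 0.65 [ 0.509 -0.218  0.017] (269, 415)
wrist head_top 0.83 [0.452 0.108 0.173] (307, 224)
wrist button_face 0.72 [0.445 0.086 0.173] (289, 245)
wrist (321, 256) centre mm [465.4  99.4] axes [27.2 43.1]
wrist (321, 256) centre mm [464.7 100.4] axes [28.  43.4]
```

View pics/w2.png

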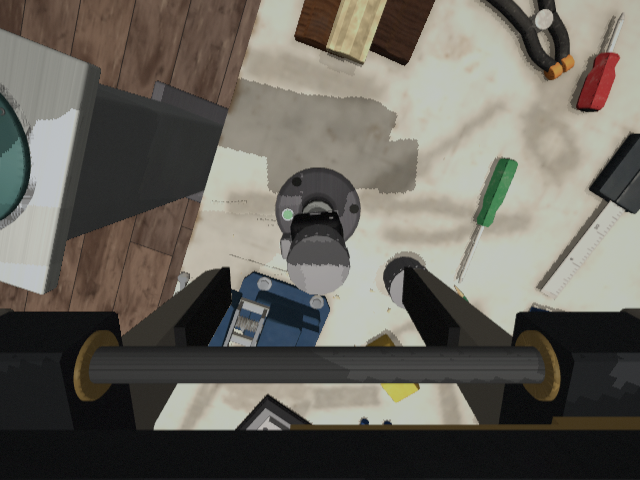

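```bash
python3 - <<'E'
from h import *
c=ray('wrist',318.5,264,.218); b=ray('wrist',287,246,.173); print(c.round(4),b.round(4),np.degrees(np.arctan2(*(c-b)[1::-1])),np.hypot(*(c-b)[:2]))
print('foot',ray('wrist',318.5,209,.012).round(4))
w=cv2.imread('pics/w2.png')[190:305,255:375]; cv2.imwrite('pics/c3.png',cv2.resize(w,None,fx=5,fy=5,interpolation=2))
E
```

```text
[0.4705 0.0931 0.218 ] [0.4464 0.0841 0.173 ] 20.38685298303125 0.025710882127397083
foot [0.4707 0.0967 0.012 ]
```

View pics/c3.png

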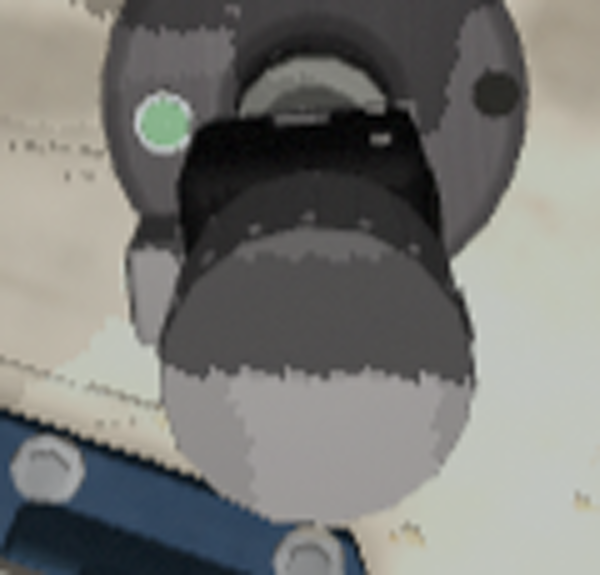

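```bash
python3 -m crank '[0,4,-7,-30,0.02, 0,0,0,-30,0.02, 0,0,0,0,0, 0,0,0,0,0]'
```

```text
time_s: 3.8
ee_pos: [0.4708, 0.0923, 0.2312]
orientation: [0.001, 0.551, 0.834, 0.001]
contact_force: [0.5, 0.2, 0.4]
grip_width: 1.0
grasp_force: 0.0
```

```bash
python3 -m crank '[0,-2,1,-16,0, 0,0,0,0,0, 0,0,0,0,0]' && python3 -m crank '[0.4,0,0,0,0, 0.5,0,0,0,0, 0.7,0,0,0,0, 0.7,0,0,0,0, 0.7,0,0,0,0, 0.7,0,0,0,0]' 8
```

```text
time_s: 4.18
ee_pos: [0.468, 0.0931, 0.2139]
orientation: [0.0, 0.551, 0.834, 0.0]
contact_force: [0.1, -0.2, -0.1]
grip_width: 0.999
grasp_force: 0.0
time_s: 4.92
ee_pos: [0.468, 0.093, 0.2138]
orientation: [0.0, 0.551, 0.834, 0.0]
contact_force: [-0.1, 0.8, 0.3]
grip_width: 0.472
grasp_force: 8.0
```

```bash
python3 -m crank '[0.7,0,0,25,0, 0.7,0,0,35,0, 0.7,2,-30,30,0, 0.7,3,-50,0,0, 0.7,3,-50,0,0, 0.7,3,-50,0,0, 0.7,3,-50,0,0, 0.7,3,-50,0,0, 0.7,3,-50,0,0, 0.7,3,-50,0,0, 0.7,0,-50,0,0, 0.7,0,-50,0,0]' && python3 -m crank '[0.7,0,0,0,0, 0.7,0,0,0,0]'
python3 - <<'E'
from h import *
s=bot.state(); print(s['ee_pos'],s['joint_pos'])
snap('wrist','w3')
for l in ['laser_cap','cap_recess','cap_tray']: find('wrist',l,s)
E
```

```text
time_s: 6.42
ee_pos: [0.4911, -0.3883, 0.3035]
orientation: [-0.0, 0.551, 0.834, 0.0]
contact_force: [0.6, 0.1, 0.3]
grip_width: 0.473
grasp_force: 8.0
time_s: 6.68
ee_pos: [0.491, -0.3863, 0.3033]
orientation: [-0.001, 0.551, 0.834, 0.0]
contact_force: [0.4, 0.3, -0.5]
grip_width: 0.471
grasp_force: 8.0
[ 0.49099473 -0.38631275  0.30329751] [ 0.01215779  0.4444944   0.83196771  1.62847676 -0.34513263  1.22384757
  1.31811507]
wrist laser_cap 0.86 [ 0.489 -0.382  0.307] (317, 292)
wrist cap_tray 0.75 [ 0.515 -0.28   0.023] (369, 134)
```

View pics/w3.png

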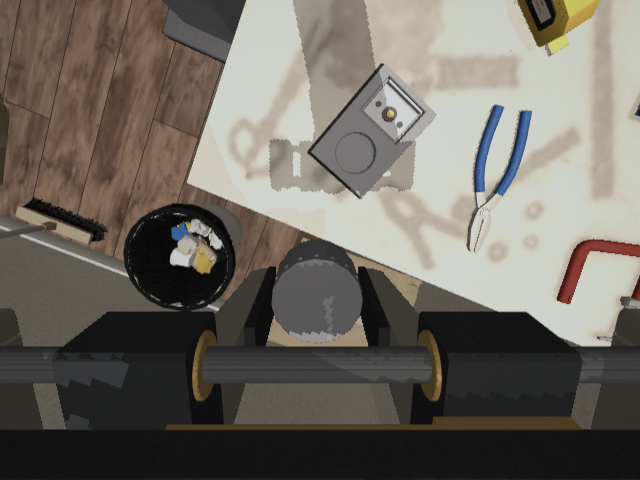

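The cap hangs upright between the fingers with its disc centred at about (317,300). The recess is at about (356,153).

```bash
python3 - <<'E'
from h import *
s=bot.state(); zt=s['ee_pos'][2]-.0338+.038
print('cap',ray('wrist',317,300.5,zt).round(4),'tcp',s['ee_pos'],'recess',ray('wrist',355.5,153,.024).round(4))
w=cv2.imread('pics/w3.png'); cv2.imwrite('pics/c4.png',np.vstack([cv2.resize(w[120:190,310:410],(600,420),interpolation=2)]))
E
```

```text
cap [ 0.4916 -0.3844  0.3081] tcp [ 0.49174817 -0.38535015  0.30391834] recess [ 0.51   -0.3063  0.024 ]
```

View pics/c4.png

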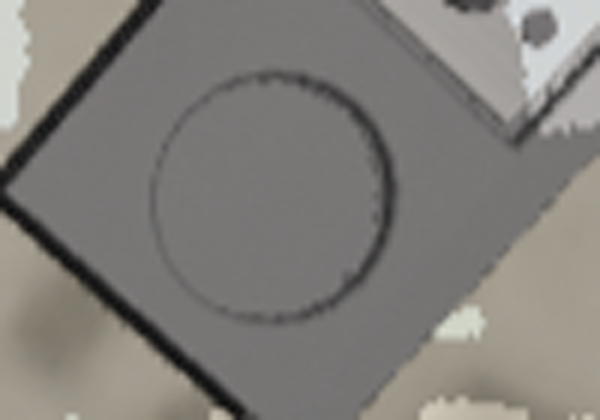

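```bash
python3 -m crank '[0.7,0,5,-60,0, 0.7,5,5,-60,0, 0.7,5,5,-60,0, 0.7,0,0,0,0, 0.7,0,0,0,0]'
python3 - <<'E'
from h import *
s=bot.state(); print(s['ee_pos'],s['orientation'])
snap('wrist','w4')
for l in ['laser_cap','cap_recess','cap_tray']: find('wrist',l,s)
P=(.509,-.308,.024)
c=bot.camera_params('wrist'); q=s['orientation']
t=R.from_quat([q[1],q[2],q[3],q[0]]).inv().apply(np.array(P)-s['ee_pos']); p=(np.linalg.inv(c['tool_from_camera'])@np.r_[t,1])
u,v=pix('wrist',p);print(u,v)
w=cv2.imread('pics/w4.png'); v0=max(0,v-60);u0=u-80; print('crop origin',u0,v0)
k=cv2.resize(w[v0:v0+120,u0:u0+160],None,fx=5,fy=5,interpolation=2); cv2.imwrite('pics/c5.png',k)
E
```

```text
time_s: 7.5
ee_pos: [0.5019, -0.3729, 0.1262]
orientation: [0.002, 0.551, 0.834, -0.0]
contact_force: [0.3, -1.0, 0.0]
grip_width: 0.47
grasp_force: 8.0
[ 0.50194946 -0.37294124  0.12617482] [ 1.54783214e-03  5.51145474e-01  8.34407708e-01 -2.19280480e-04]
wrist laser_cap 0.87 [ 0.501 -0.367  0.131] (320, 291)
wrist cap_recess 0.92 [ 0.517 -0.276  0.023] (388, 130)
wrist cap_tray 0.95 [ 0.516 -0.276  0.024] (388, 129)
360 167
crop origin 280 107
```

View pics/c5.png

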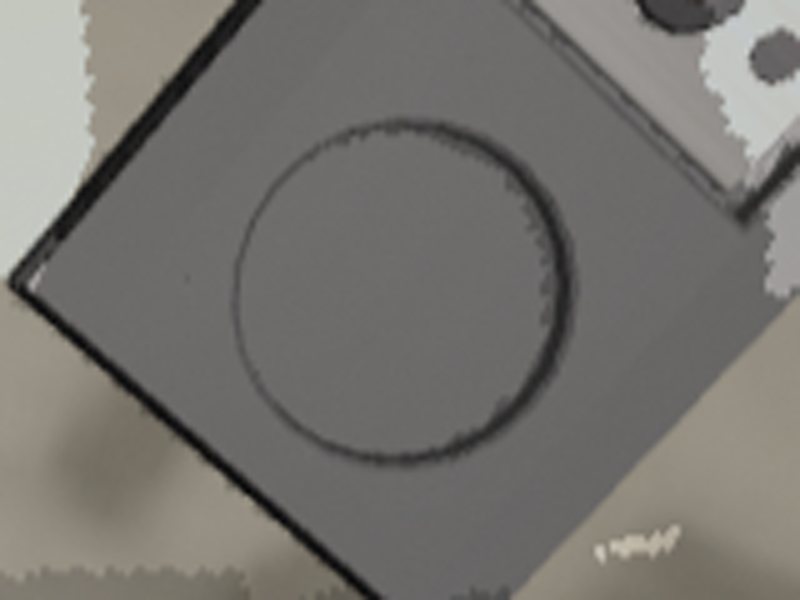

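```bash
python3 - <<'E'
from h import *
s=bot.state(); print('recess',ray('wrist',360.8,165.5,.024).round(4),s['ee_pos'])
g=cv2.cvtColor(cv2.imread('pics/w4.png'),6)
# cap disc extents, gradient along row/col through (318,300)
for n,l in(('row',g[300,250:390]),('col',g[240:350,317])): print(n,[int(i) for i in np.where(abs(np.diff(cv2.GaussianBlur(l.astype(np.float32),(1,5),0).ravel()))>9)[0]])
E
```

```text
recess [ 0.5092 -0.3066  0.024 ] [ 0.50199883 -0.37299606  0.12641364]
row [3, 4, 20, 21, 22, 110, 111, 112, 113, 128, 129]
col [13, 14, 16, 18, 19, 90, 91, 92, 104, 105, 106, 107]
```

```bash
python3 -m crank '[0.7,3,33,0,0, 0.7,4,32,-20,0, 0.7,0,0,-30,0, 0.7,0,0,0,0, 0.7,0,0,0,0]'
```

```text
time_s: 8.32
ee_pos: [0.5085, -0.3083, 0.0755]
orientation: [0.001, 0.552, 0.834, -0.0]
contact_force: [0.3, -0.1, 0.2]
grip_width: 0.472
grasp_force: 8.0
```

```bash
python3 -m crank '[0.7,0,0,-10,0, 0.7,0,0,-5,0, 0.7,0,0,-4,0, 0.7,0,0,0,0, 0.7,0,0,0,0]';  python3 -m crank '[0.7,0,0,-3,0, 0.7,0,0,0,0, 0.7,0,0,0,0]'
```

```text
time_s: 8.95
ee_pos: [0.508, -0.3071, 0.0549]
orientation: [0.0, 0.551, 0.834, -0.0]
contact_force: [0.4, -0.1, -0.5]
grip_width: 0.466
grasp_force: 8.0
time_s: 9.32
ee_pos: [0.508, -0.3069, 0.0518]
orientation: [0.0, 0.551, 0.834, 0.0]
contact_force: [0.5, 0.4, -1.5]
grip_width: 0.467
grasp_force: 8.0
```

```bash
python3 -m crank '[0.7,0,0,-2,0, 0.7,0,0,-1,0, 0.7,0,0,0,0, 0.7,0,0,0,0]';  python3 -m crank '[0.7,0,0,-1,0, 0.7,0,0,0,0, 0.7,0,0,0,0]'
```

```text
time_s: 9.82
ee_pos: [0.508, -0.307, 0.0488]
orientation: [0.0, 0.551, 0.834, -0.0]
contact_force: [0.5, 0.2, -0.5]
grip_width: 0.47
grasp_force: 8.0
time_s: 10.2
ee_pos: [0.5081, -0.307, 0.0479]
orientation: [0.0, 0.551, 0.834, 0.0]
contact_force: [1.0, -0.6, 0.7]
grip_width: 0.465
grasp_force: 8.0
```

```bash
python3 -m crank '[0.7,0,0,-1,0, 0.7,0,0,0,0, 0.7,0,0,0,0]'; python3 -m crank '[0.7,0,0,-1,0, 0.7,0,0,0,0, 0.7,0,0,0,0]'
```

```text
time_s: 10.58
ee_pos: [0.5082, -0.3072, 0.0476]
orientation: [0.0, 0.551, 0.834, 0.0]
contact_force: [-1.6, 1.2, 7.0]
grip_width: 0.471
grasp_force: 8.0
time_s: 10.95
ee_pos: [0.5083, -0.3074, 0.0471]
orientation: [0.001, 0.551, 0.834, 0.0]
contact_force: [-1.6, 1.1, 11.3]
grip_width: 0.47
grasp_force: 8.0
```

It has touched the floor at the expected height, so I'm releasing.

```bash
python3 -m crank '[0.7,0,0,1,0, 0.5,0,0,0,0, 0.4,0,0,0,0, 0.2,0,0,0,0, 0,0,0,0,0, 0,0,0,0,0, 0,0,0,0,0, 0,0,0,30,0, 0,0,0,50,0, 0,-5,-30,50,0, 0,-5,-30,30,0, 0,0,0,0,0]'
python3 - <<'E'
from h import *
snap('wrist','w5'); s=bot.state(); find('wrist','laser_cap',s)
t=snap('top','t5'); snap('side','s5'); find('side','laser_cap')
w=cv2.imread('pics/w5.png'); sd=cv2.imread('pics/s5.png')
cv2.imwrite('pics/c6.png',np.vstack([w[60:380,120:520],cv2.resize(sd[180:270,310:410],(400,280),interpolation=2)]))
E
```

```text
time_s: 12.45
ee_pos: [0.4977, -0.3704, 0.2096]
orientation: [0.003, 0.553, 0.833, -0.0]
contact_force: [-0.3, 0.7, -0.7]
grip_width: 1.001
grasp_force: 0.0
wrist laser_cap 0.62 [ 0.506 -0.303  0.052] (353, 165)
side laser_cap 0.93 [0.606 0.062 0.053] (268, 317)
side laser_cap 0.71 [ 0.512 -0.295  0.05 ] (367, 208)
```

View pics/c6.png

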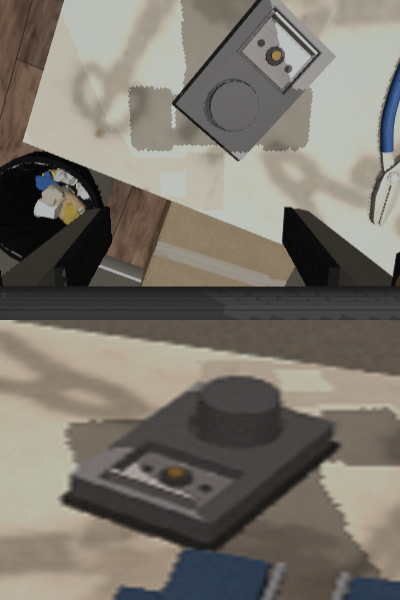

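The cap sits upright in the recess: the crop shows it at (235,103), and its network position of (0.506,-0.303,0.052) matches. Next I'll go back to the mast and measure its yaw numerically from directly above.

```bash
python3 -m crank '[0,0,10,50,0, 0,0,50,40,0, 0,0,50,0,0, 0,-1,50,0,0, 0,-1,50,0,0, 0,-1,50,0,0, 0,-1,50,0,0, 0,-1,50,0,0, 0,-2,40,0,0, 0,0,0,0,0, 0,0,0,0,0]'
python3 - <<'E'
from h import *
s=bot.state(); print(s['ee_pos'],s['orientation'],s['joint_pos'])
im=snap('wrist','w6')
for l in ['head_top','button_face','laser_mast']: find('wrist',l,s)
c=bot.camera_params('wrist'); q=s['orientation']
def px(P):
    t=R.from_quat([q[1],q[2],q[3],q[0]]).inv().apply(np.array(P)-s['ee_pos']); return pix('wrist',np.linalg.inv(c['tool_from_camera'])@np.r_[t,1])
u,v=px((.469,.093,.18)); print('head px',u,v)
g=cv2.cvtColor(im,cv2.COLOR_RGB2GRAY)
for x in cv2.createLineSegmentDetector().detect(g)[0][:,0]:
    if max(abs(x[[0,2]]-u))<50 and max(abs(x[[1,3]]-v))<50 and np.hypot(x[0]-x[2],x[1]-x[3])>9:
        a,b=ray('wrist',x[0],x[1],.18,s),ray('wrist',x[2],x[3],.18,s); d=b-a
        print(x.round(),(a*1000).round(0)[:2],(b*1000).round(0)[:2],'len',round(np.hypot(d[0],d[1])*1000),'ang mod90',round(np.degrees(np.arctan2(d[1],d[0]))%90,1))
E
```

```text
time_s: 14.08
ee_pos: [0.4906, 0.0316, 0.2953]
orientation: [-0.0, 0.551, 0.834, -0.001]
contact_force: [-0.2, -1.3, 0.1]
grip_width: 1.001
grasp_force: 0.0
[0.49056028 0.03161922 0.29532434] [-2.07193858e-04  5.51114660e-01  8.34429279e-01 -6.06650270e-04] [-0.80197578  0.1349503   0.74536174  1.94367317 -0.10167583  1.10163117
  0.38842771]
wrist head_top 0.91 [0.466 0.093 0.181] (319, 154)
wrist head_top 0.66 [ 0.503 -0.287  0.043] (237, 417)
wrist button_face 0.63 [0.445 0.084 0.172] (290, 155)
wrist laser_mast 0.56 [0.466 0.094 0.177] (320, 153)
head px 322 156
[346. 186. 335. 192.] [495.  80.] [489.  71.] len 10 ang mod90 51.7
[309. 195. 293. 188.] [471.  62.] [458.  61.] len 13 ang mod90 1.4
[334. 193. 320. 196.] [489.  71.] [480.  64.] len 11 ang mod90 36.7
[319. 196. 308. 195.] [479.  64.] [470.  62.] len 9 ang mod90 17.0
[293. 188. 278. 171.] [457.  61.] [442.  70.] len 18 ang mod90 62.4
[363. 157. 355. 176.] [498. 105.] [498.  89.] len 16 ang mod90 2.6
[356. 175. 346. 185.] [499.  90.] [495.  80.] len 11 ang mod90 70.2
[345. 114. 359. 130.] [472. 128.] [486. 121.] len 16 a
[... 867 characters left out ...]
  83.] len 9 ang mod90 13.9
[300. 165. 308. 173.] [456.  80.] [464.  77.] len 9 ang mod90 67.1
[341. 168. 342. 127.] [486.  90.] [474. 118.] len 30 ang mod90 23.3
[308. 173. 318. 177.] [464.  77.] [472.  77.] len 9 ang mod90 1.8
[306. 137. 300. 146.] [452. 101.] [450.  93.] len 8 ang mod90 77.7
[323. 177. 334. 172.] [476.  79.] [482.  86.] len 9 ang mod90 49.2
[339. 145. 331. 135.] [477. 106.] [469. 110.] len 9 ang mod90 64.9
[332. 135. 314. 132.] [469. 110.] [456. 107.] len 13 ang mod90 14.6
[276. 184. 275. 174.] [444.  59.] [441.  66.] len 8 ang mod90 28.8
[339. 126. 301. 127.] [472. 118.] [446. 106.] len 29 ang mod90 25.3
[295. 129. 297. 143.] [443. 103.] [447.  94.] len 10 ang mod90 28.9
```

The head edges fit a 40 x 45 mm block with yaw about 26° and its axis at (0.467,0.094). I'm aligning with it and descending open.

```bash
python3 -m crank '[0,-11,31,0,0.03, 0,-12,31,0,0.025, 0,0,0,-45,0, 0,0,0,0,0, 0,0,0,0,0]'
```

```text
time_s: 14.9
ee_pos: [0.4688, 0.093, 0.2519]
orientation: [0.0, 0.529, 0.849, 0.0]
contact_force: [0.0, -0.3, -0.3]
grip_width: 1.003
grasp_force: 0.0
```

```bash
python3 -m crank '[0,-1,1,-30,0, 0,0,0,-30,0, 0,0,0,-30,0, 0,0,0,0,0, 0,0,0,0,0]'; python3 -m crank '[0.3,0,0,0,0, 0.45,0,0,0,0, 0.6,0,0,0,0, 0.7,0,0,0,0, 0.7,0,0,0,0, 0.7,0,0,0,0, 0.7,0,0,0,0]' 22
```

```text
time_s: 15.52
ee_pos: [0.4684, 0.0947, 0.1625]
orientation: [0.001, 0.528, 0.849, 0.001]
contact_force: [-0.8, 0.2, 0.1]
grip_width: 1.0
grasp_force: 0.0
time_s: 16.4
ee_pos: [0.4661, 0.0944, 0.1606]
orientation: [-0.001, 0.528, 0.849, -0.001]
contact_force: [-5.0, -2.8, 4.0]
grip_width: 0.436
grasp_force: 22.0
```

The gap is about 40 mm, so the button is fully in. Now I'll pull up.

```bash
python3 -m crank '[0.7,0,0,4,0, 0.7,0,0,8,0, 0.7,0,0,12,0, 0.7,0,0,12,0, 0.7,0,0,12,0, 0.7,0,0,12,0, 0.7,0,0,0,0]'
```

```text
time_s: 17.27
ee_pos: [0.4661, 0.0945, 0.222]
orientation: [-0.001, 0.528, 0.849, -0.0]
contact_force: [-5.0, -2.8, -3.1]
grip_width: 0.431
grasp_force: 22.0
```

```bash
python3 -m crank '[0.7,0,0,10,0, 0.7,0,0,10,0, 0.7,0,0,6,0, 0.7,0,0,2,0, 0.7,0,0,0,0, 0.7,0,0,0,0]'; python3 -m crank '[0.7,0,0,1,0, 0.7,0,0,1,0, 0.7,0,0,0,0, 0.7,0,0,0,0]'
```

```text
time_s: 18.02
ee_pos: [0.4661, 0.0945, 0.2497]
orientation: [-0.001, 0.528, 0.849, -0.0]
contact_force: [-5.4, -3.7, -2.0]
grip_width: 0.435
grasp_force: 22.0
time_s: 18.52
ee_pos: [0.4661, 0.0944, 0.2508]
orientation: [-0.001, 0.528, 0.849, -0.001]
contact_force: [-5.1, -2.6, -8.4]
grip_width: 0.432
grasp_force: 22.0
```

```bash
python3 - <<'E'
from h import *
s=bot.state(); print(s['ee_pos'],s['contact_force'],s['grip_width'],s['grasp_force'])
for c in('side','top'):
    bot.snapshot(c); find(c,'head_top'); find(c,'laser_cap')
E
```

```text
[0.46608342 0.09444093 0.25078912] [-5.06171822 -2.61112854 -8.3519356 ] 0.4319137784401509 21.98842741549015
side head_top 0.57 [0.464 0.106 0.248] (350, 268)
side head_top 0.49 [0.469 0.105 0.029] (339, 365)
side head_top 0.46 [0.673 0.197 0.019] (200, 383)
side laser_cap 0.78 [0.605 0.064 0.053] (269, 318)
side laser_cap 0.63 [ 0.518 -0.287  0.035] (363, 215)
top head_top 0.48 [0.468 0.073 0.244] (234, 290)
top laser_cap 0.79 [0.605 0.047 0.048] (258, 227)
top laser_cap 0.62 [ 0.505 -0.306  0.051] (430, 270)
```

The mast rose 90 mm and the lifting force went up at the hard stop. The grip is 22 N and the cap is still in the recess, so I'm handing in.

```bash
python3 -c "
from bench import bot
print(bot.finish_job())"
```

```text
the job is handed in; nothing more can be done
None
```

I handed the job in with the cap upright in the round recess and the mast held at its second stop with a 22 N grip, the button squeezed in (no verdict came back); I also viewed 11 pictures, one over your limit of 10.

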